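# Check that a brake lever stops short of the bar

### The arm

A 6-joint arm with a two-finger parallel gripper is mounted at the origin on a cart in front of the work surface, level with it; the furniture and walls round the work are solid. World frame = base frame: x ahead of the robot, y to its left, z up, the work surface at z = 0. Lengths are in m, angles in degrees, forces in N, time in s.
With the tool pointing down it reaches from about 0.4 to 0.825 m from the base axis. Payload 7 kg.
Tool frame: the origin (TCP) lies on the centre line of the jaws, within the pads' length; the fingertips stand 11 mm ahead of it and the grasp point (between the pads) lies 8 mm behind it; z points along the fingers, y is the direction in which the jaws open and shut (so a half turn about z gives the same grasp; the last joint's range is limited). The gripper opens to 88 mm and grips with 3 to 60 N. Pads are 19 mm wide; open, the fingers measure 130 mm over their backs; the gripper's body (78 mm by 193 mm) begins 47 mm behind the grasp point.
Start: joints at [-51.962, 20.546, 0.682, 0, -70.136, -16.507], TCP at [0.248, -0.628, 0.238] pointing down, gripper open.
Joint ranges: [-176.03, 176.03], [-82.01, 121.73], [-58.28, 71.71], [-173.87, 95.51], [-174.79, -0.11], [-173.66, 173.66]. Speed limits (degrees/s): [136.94, 136.94, 172.46, 180, 180, 180].

### API

Orientations are given as [roll, pitch, yaw] about the fixed x, y, z axes, in that order (R = Rz(yaw) Ry(pitch) Rx(roll)).
In Python, from plant import ctrl, cams, order gives the robot as it stands.
- The arm moves only by the tool jog_arm, never from a script. Its argument "motion" is a list of rows, each an object with "offset": the shift along the tool's x, y, z in mm, a list of three; "roll": the turn about the tool's z in rad; "hand": the finger opening in mm, from 0 to 87.6. A call has 1 to 20 rows; each row is the pose to reach, as a shift and turn from the pose commanded when the call began, along the tool's axes at that moment; what a row does not reach only later rows make up. A row lasts 1/12 s, in which the tool goes at most 41.7 mm and 7.16 degrees, less where a joint would pass 70% of its speed; a pose out of reach is approached as far as the arm can. A call with a gripper value outside its range is refused whole. The fingers move at their own pace and stop on an object; the grip force is fixed at half the most. Time passes only in rows, so rows that repeat a pose let the fingers close. It gives the time, the measured TCP pose, the force and the opening at its end, in the units of the state.
- ctrl.get_obs(): the state, without advancing time (a new reading comes with each control period).
- cams.snapshot(name): name is "side" or "top" or "wrist"; returns a dict with "img" (480x640x3 uint8, red, green, blue), "K" (3x3 intrinsics, pixels), "cam_to_world" (4x4, takes a point from camera to world coordinates); the wrist camera has in their place "T_tool_cam" (4x4, takes a point from camera to tool coordinates, whose origin is the TCP and whose axes are the flange's). Camera axes: x right, y down, z forward; pixel columns grow to the right and rows downward; lengths in m; the calibration is good to about 2 mm. A picture is of the moment at which its call begins: read the wrist's pose just before it. There is no depth.
- order.close_job(): hands the job in, once; it reports no verdict.
The state is a dict: "clock": time; "joint_pos": joint angles; "qvel": joint speeds; "tau": joint torques, N m; "tool_pos": TCP position; "orientation": TCP orientation; "force": force on the tool from outside, world axes, zero at the start; "moment": the same for the moment, N m; "opening": finger opening in m.
Only numpy, scipy, OpenCV 4.12 (cv2) and the standard library are available. Lean on these libraries where they do the work, as an engineer would, in place of code of your own. Each camera call takes 0.05 s, during which the arm holds its last target. There are 200 camera calls.

### The job

A rebuilt brake lever is clamped on the handlebar end in the bench stand: stroke it once, then hold it on its stop to show that it stays short of the grip. Press the lever in towards the rubber grip with the backs of the fingers until it sits firmly on its stop, let it spring fully out again, then press it in a second time and finish while still holding it firmly against the stop. Do not force it, and do not grasp it, reach in behind it or touch the bar and grip; leave the loose things on the bench where they lie.

Things in the scene. Friction and masses are not known exactly. Their poses are not given: they have to be found in the camera images.
- brake_lever (a joint): Lever hinge (vertical axis), rad: 0 = fully out, held there by its return spring; grows as it is pressed towards the grip; 0.22 = fully in, on its stop screw, cannot go further. Force at lever_pad: 1.6 N to start, 6 N just before the stop, then a steep rise. Let go, it swings back to 0 by itself in well under 1 s.
- lever_pad (a point): Press point, on the outer face (away from the bar) of the silver-grey lever, 94 mm from its pivot. Axes turn with the lever: x = press direction, from outer face towards the grip; y along the lever to its ball end; z up. Lever here 16 mm high (8 above and below this point, itself 85 mm above the table), 8.5 mm thick. Fully in, the point has moved 20 mm. Space under it is free but for low loose things.
- lever_end (a point): Centre of the lever's ball end (20 mm across), 35 mm beyond lever_pad along the lever; same axes as lever_pad.
- lever_pivot (a point): Centre of the lever's pivot, 85 mm above the table; axes as bar_stand. A bolt head rises 21 mm above this point.
- bar_stand: Fixed bench stand holding a handlebar end. Origin: centre of the underside of its dark base plate (100x160x12), on the table. y along the bar to the grip end, x square to the bar from lever side (-x, roughly facing the robot) to bar, z up. Steel bar 22 mm thick, axis 85 mm high over x=0, y=-95 to 235 mm. Two aluminium saddles, tops 109 mm high, at y=-58 and 46.
- lever_unit: Black lever mount and cylinder, fixed on the bar beside the grip; it carries the lever. White reservoir with black lid on top: highest part, 131 mm above the table, x=-53 to -15, y=28 to 82 mm. Same origin and axes as bar_stand.
- grip_face (a point): Point facing lever_pad on the black rubber grip (33 mm thick, 41 at its flange, on the bar from y=112 to 238 mm of bar_stand), 85 mm high; axes as bar_stand. The gap from here to the lever's inner face is 45 mm with the lever out and 25 mm with it on its stop.
- hex_key_0: Bystander, loose: bright L-shaped hex key, 36x96x6 mm; origin at the centre of its underside. Leave it alone.
- caliper: Bystander, loose: steel caliper with dark slider, 72x205x12 mm; origin at the centre of its underside. Leave it alone.
- driver_yellow: Bystander, loose: screwdriver with yellow handle, 25x168x24 mm; origin at the centre of its underside. Leave it alone.
- grease_pot: Bystander, loose: small red pot with grey lid, 39x39x32 mm; origin at the centre of its underside. Leave it alone.
- oil_bottle: Bystander, loose: cream squeeze bottle with red spout, 41x41x125 mm; origin at the centre of its underside. Leave it alone.
- tape_roll_0: Bystander, loose: roll of blue tape lying flat, 71x70x23 mm; origin at the centre of its underside. Leave it alone.
- seal_block_1: Bystander, loose: aluminium test block with a red seal in its top, 44x50x18 mm; origin at the centre of its underside. Leave it alone.
- marker_0: Bystander, loose: white marker pen with black cap, 16x125x17 mm; origin at the centre of its underside. Leave it alone.

How it is judged:
By the outcome, as a careful person would: the job done as asked, in the order asked, and still so for the second after the job is handed in, while the arm keeps its last pose, push and grip.
It also fails if it takes over 50 s, if anything falls off the work surface, if the arm or the gripper's body presses on something with over 40 N, if the wrist force passes 120 N, or if a joint passes its speed limit or range.

## Working session

There is one attempt and no reset: what is moved stays moved. The work goes in short steps, Python scripts to look and compute and a tool call to move; the robot and the scene stay as the last step left them, time stands still between calls to the robot, and variables do not carry over. Pictures are saved under pics/ and viewed, about 8 in all and at most 12, crops included, and the job is handed in when it is done.

Besides the shell and the picture viewer there is one more tool, called after "Request:" as name([rows], argument=value, ...), one row to a line, values as JSON. jog_arm: Moves the arm, as the interface text tells. Its arguments: {"type":"object","properties":{"motion":{"type":"array"}},"required":["motion"]}

```bash
mkdir -p pics; python3 - <<'E'
from plant import ctrl,cams,order
import cv2,numpy as np,pickle
d={}
o=ctrl.get_obs();print(o)
for n in("side","top","wrist"):
    s=cams.snapshot(n);d[n]=s;cv2.imwrite(f"pics/{n}0.png",s["img"][:,:,::-1]);print(n,s["K"].tolist(),np.round(s.get("cam_to_world",s.get("T_tool_cam")),4).tolist())
d["obs"]=o
pickle.dump(d,open("s0.pkl","wb"))
E
```

```text
{'clock': 0.0, 'joint_pos': array([-5.19621216e+01,  2.05930245e+01,  6.33633899e-01, -2.03635835e-02,
       -7.01367637e+01, -1.65056613e+01]), 'qvel': array([-0.06886215, -0.03184845, -0.06438188, -0.11696693,  0.06526295,
       -0.01425309]), 'tau': array([-1.57075365e-04, -5.82728863e+01,  2.93060786e+01,  6.99712381e+00,
        7.12120032e-03, -1.60877821e-04]), 'tool_pos': array([ 0.24752794, -0.62746234,  0.23660292]), 'orientation': array([ 1.79902369e+02, -8.96700389e-03, -1.58474710e+02]), 'force': array([-0.25399246,  0.18142354, -0.74136382]), 'moment': array([0.00832189, 0.0481993 , 0.04243173]), 'opening': 0.08780650732841258}
side [[452.79060901727553, 0.0, 323.7328610214867], [0.0, 452.79060901727553, 238.25370042677991], [0.0, 0.0, 1.0]] [[-0.934, -0.2162, 0.2845, 0.2145], [-0.3573, 0.5593, -0.748, 0.8247], [0.0026, -0.8003, -0.5996, 0.7089], [0.0, 0.0, 0.0, 1.0]]
top [[550.9177878994806, 0.0, 308.4730736635654], [0.0, 550.9177878994806, 243.05467067411846], [0.0, 0.0, 1.0]] [[0.0227, -0.9881, 0.152, 0.363], [-0.9997, -0.0235, -0.0036, 0.0282], [0.0072, -0.1518, -0.9884, 1.155], [0.0, 0.0, 0.0, 1.0]]
wrist [[370.47849477602125, 0.0, 319.41352715999534], [0.0, 370.47849477602125, 237.4888327420146], [0.0, 0.0, 1.0]] [[-0.0007, -0.9653, -0.2613, 0.0703], [1.0, -0.0007, -0.0001, -0.0], [-0.0001, -0.2613, 0.9653, -0.1469], [0.0, 0.0, 0.0, 1.0]]
```

View pics/top0.png

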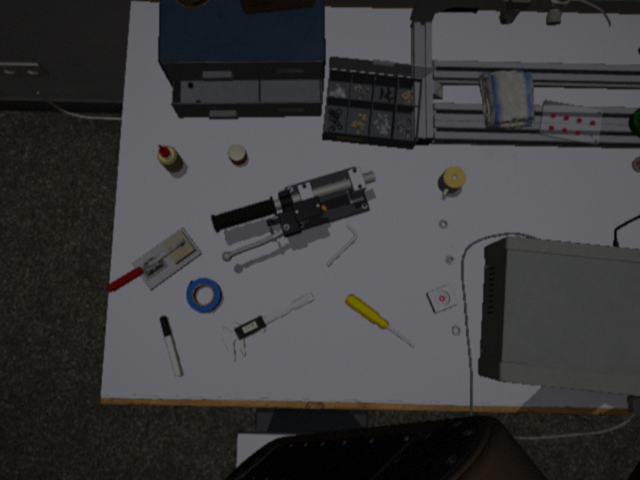

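View pics/side0.png

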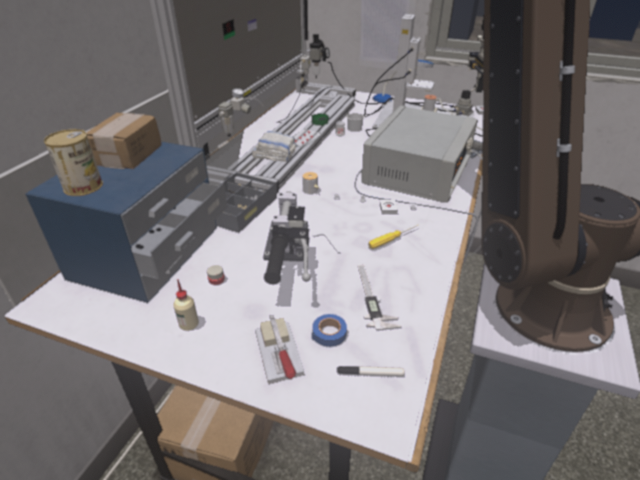

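The top view shows the grip end at about (213,222), the bar running to (375,178), the lever from about (290,232) to its ball end at (227,256), and the tape at (204,295). In the side view the ball end is near (307,273) and the grip end near (273,275). Next I'll enlarge both.

```bash
python3 - <<'E'
import cv2,numpy as np,pickle
d=pickle.load(open("s0.pkl","rb"))
a=cv2.resize(d["top"]["img"][150:290,195:395,::-1],None,fx=4,fy=4,interpolation=cv2.INTER_CUBIC)
cv2.imwrite("pics/topc.png",np.clip(a*1.0*1.5,0,255).astype(np.uint8))
a=cv2.resize(d["side"]["img"][180:320,240:360,::-1],None,fx=4,fy=4,interpolation=cv2.INTER_CUBIC)
cv2.imwrite("pics/sidec.png",a)
E
```

```text
(no output)
```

View pics/topc.png

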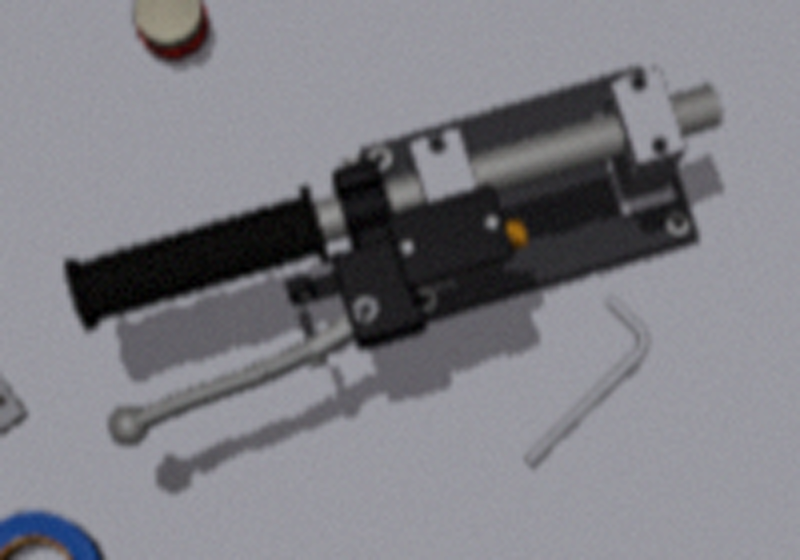

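View pics/sidec.png

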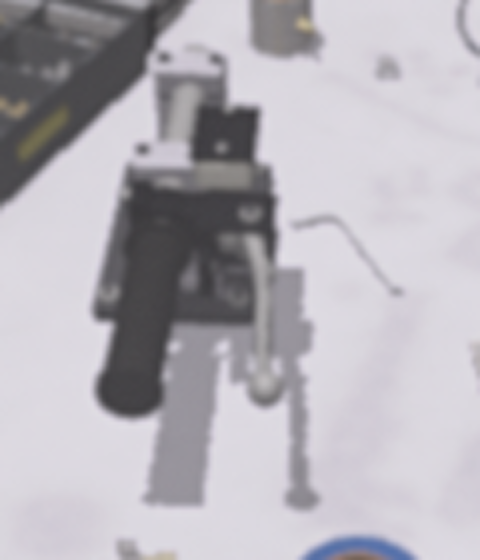

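The top crop shows the ball end at (128,425), the pivot bolt at (366,308), the bar axis from (85,293) to (715,104), and the lever's outer (lower) edge. In the side crop the ball is at (265,380) and the bolt at (250,212).

```bash
cat > h.py <<'E'
import numpy as np,pickle
def ray(s,uv,T=None):
    T=s["cam_to_world"] if T is None else T
    r=T[:3,:3]@np.linalg.solve(s["K"],[uv[0],uv[1],1.]);return T[:3,3],r/np.linalg.norm(r)
def onz(s,uv,z,T=None):
    c,r=ray(s,uv,T);return c+r*(z-c[2])/r[2]
def tri(rs):
    A=sum(np.eye(3)-np.outer(r,r) for c,r in rs);b=sum((np.eye(3)-np.outer(r,r))@c for c,r in rs)
    return np.linalg.solve(A,b)
E
python3 - <<'E'
from h import *
np.set_printoptions(precision=4,suppress=True)
d=pickle.load(open("s0.pkl","rb"))
t=lambda u,v:(195+u/4-.375,150+v/4-.375)
s=lambda u,v:(240+u/4-.375,180+v/4-.375)
T,S=d["top"],d["side"]
print("ball tri",tri([ray(T,t(128,425)),ray(S,s(265,380))]),"top",onz(T,t(128,425),.085),"side",onz(S,s(265,380),.085))
print("bolt tri",tri([ray(T,t(366,308)),ray(S,s(250,212))]),"top",onz(T,t(366,308),.106),"side",onz(S,s(250,212),.106))
g=onz(T,t(83,293),.085);b=onz(T,t(714,105),.085)
print("grip,bar",g,b,np.linalg.norm(g-b),np.degrees(np.arctan2(*(g-b)[[1,0]])))
bl=onz(T,t(128,425),.085);pv=onz(T,t(366,308),.106)
e=bl-pv;print("pivot-ball",np.hypot(*e[:2]),np.degrees(np.arctan2(e[1],e[0])))
for p in[(200,401),(240,387),(280,369)]:print("lever centre",onz(T,t(*p),.093))
E
```

```text
ball tri [0.4977 0.183  0.0904] top [0.4983 0.1838 0.085 ] side [0.5001 0.1774 0.085 ]
bolt tri [0.5552 0.0682 0.1042] top [0.5554 0.0683 0.106 ] side [0.5537 0.0704 0.106 ]
grip,bar [0.5634 0.2089 0.085 ] [ 0.6668 -0.1022  0.085 ] 0.32779285971448235 108.37961928013162
pivot-ball 0.12877272170006424 116.3048347152422
lever centre [0.5099 0.1482 0.093 ]
lever centre [0.5173 0.129  0.093 ]
lever centre [0.5266 0.1099 0.093 ]
```

Ball-to-pivot measures 128.8 mm against 129 mm given, and the bar length also agrees. The closed fingers will push with their outer back (tool -y), with the tool turned so that y is square to the lever. I'll raise the arm first and travel high.

Request:
jog_arm([
  {"offset": [0, 0, -40], "roll": 0, "hand": 0},
  {"offset": [0, 0, -80], "roll": 0, "hand": 0},
  {"offset": [0, 0, -120], "roll": 0, "hand": 0},
  {"offset": [0, 0, -150], "roll": 0, "hand": 0},
  {"offset": [0, 0, -150], "roll": 0, "hand": 0},
  {"offset": [-420, 240, -150], "roll": -1.544, "hand": 0},
  {"offset": [-420, 240, -150], "roll": -1.544, "hand": 0},
  {"offset": [-420, 240, -150], "roll": -1.544, "hand": 0},
  {"offset": [-420, 240, -150], "roll": -1.544, "hand": 0},
  {"offset": [-420, 240, -150], "roll": -1.544, "hand": 0},
  {"offset": [-420, 240, -150], "roll": -1.544, "hand": 0},
  {"offset": [-420, 240, -150], "roll": -1.544, "hand": 0},
  {"offset": [-420, 240, -150], "roll": -1.544, "hand": 0},
  {"offset": [-420, 240, -150], "roll": -1.544, "hand": 0},
  {"offset": [-420, 240, -150], "roll": -1.544, "hand": 0},
  {"offset": [-420, 240, -150], "roll": -1.544, "hand": 0},
  {"offset": [-420, 240, -150], "roll": -1.544, "hand": 0},
  {"offset": [-420, 240, -150], "roll": -1.544, "hand": 0},
  {"offset": [-420, 240, -150], "roll": -1.544, "hand": 0},
  {"offset": [-420, 240, -150], "roll": -1.544, "hand": 0},
])

```text
clock: 1.82
tool_pos: [0.5503, -0.2503, 0.3872]
orientation: [180.0, 0.0, -70.1]
force: [-0.1, 0.3, -0.2]
opening: 0.0007
```

Request:
jog_arm([
  {"offset": [-391, -48, 0], "roll": 0, "hand": 0},
  {"offset": [-391, -48, 0], "roll": 0, "hand": 0},
  {"offset": [-391, -48, 0], "roll": 0, "hand": 0},
  {"offset": [-391, -48, 0], "roll": 0, "hand": 0},
  {"offset": [-391, -48, 0], "roll": 0, "hand": 0},
  {"offset": [-391, -48, 0], "roll": 0, "hand": 0},
  {"offset": [-391, -48, 0], "roll": 0, "hand": 0},
  {"offset": [-391, -48, 0], "roll": 0, "hand": 0},
  {"offset": [-391, -48, 0], "roll": 0, "hand": 0},
  {"offset": [-391, -48, 0], "roll": 0, "hand": 0},
  {"offset": [-391, -48, 120], "roll": 0, "hand": 0},
  {"offset": [-391, -48, 120], "roll": 0, "hand": 0},
  {"offset": [-391, -48, 120], "roll": 0, "hand": 0},
  {"offset": [-391, -48, 120], "roll": 0, "hand": 0},
  {"offset": [-391, -48, 120], "roll": 0, "hand": 0},
  {"offset": [-391, -48, 120], "roll": 0, "hand": 0},
])

```text
clock: 3.15
tool_pos: [0.4631, 0.1332, 0.2701]
orientation: [-179.8, -0.0, -70.1]
force: [1.0, -0.2, -0.0]
opening: 0.0002
```

```bash
python3 - <<'E'
from plant import ctrl,cams
import cv2,pickle
o=ctrl.get_obs();s=cams.snapshot("wrist");print(o["clock"],o["tool_pos"],o["orientation"],o["force"],o["joint_pos"])
pickle.dump((o,s),open("w1.pkl","wb"));cv2.imwrite("pics/w1.png",s["img"][:,:,::-1])
E
```

```text
3.15 [0.46312852 0.13315167 0.27012166] [-1.79831988e+02 -2.01865214e-02 -7.00930103e+01] [ 0.96596966 -0.18406513 -0.04111675] [ 39.55712774   0.66375431 -19.98085355   0.08077141 -69.20397156
 -19.67868594]
```

View pics/w1.png

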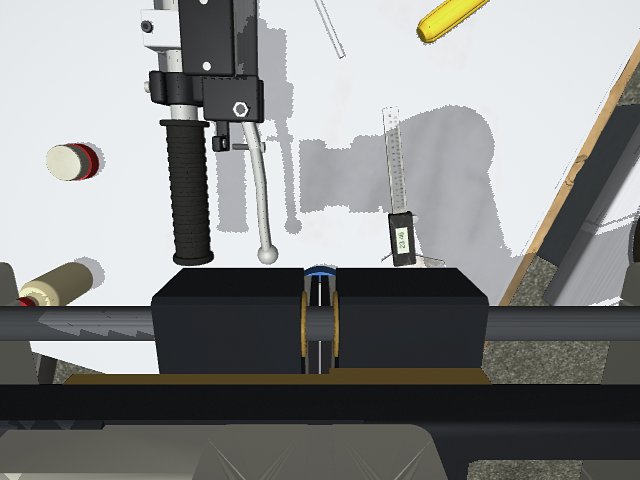

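The wrist view shows the ball end at (267,255), the bolt at (241,109), and the lever nearly upright in the picture. The fingers' closed outline isn't clear, so I'll measure the lever and look at the fingers in one composite.

```bash
python3 - <<'E'
from h import *
from plant import cams
import cv2
from scipy.spatial.transform import Rotation as R
np.set_printoptions(precision=4,suppress=True)
o,s=pickle.load(open("w1.pkl","rb"))
T=np.eye(4);T[:3,:3]=R.from_euler("xyz",o["orientation"],degrees=True).as_matrix();T[:3,3]=o["tool_pos"];T=T@s["T_tool_cam"]
ball=onz(s,(267,255),.085,T);bolt=onz(s,(241,109),.106,T);e=ball-bolt
print("ball",ball,"bolt",bolt,np.hypot(*e[:2]),np.degrees(np.arctan2(e[1],e[0])))
g=s["img"].astype(int)
for v in(180,200,215,225,235,245):
    print(v,[ (u,g[v,u].sum()//3) for u in range(246,278,1)])
sd=cams.snapshot("side");cv2.imwrite("pics/side1.png",sd["img"][:,:,::-1]);pickle.dump(sd,open("sd1.pkl","wb"))
c=sd["K"]@(np.linalg.inv(sd["cam_to_world"])@np.r_[o["tool_pos"],1])[:3];c=(c/c[2])[:2];print("tcp in side",c)
x,y=int(c[0]),int(c[1])
a=cv2.resize(sd["img"][max(y-90,0):y+60,x-75:x+75,::-1],(400,400),interpolation=cv2.INTER_CUBIC)
b=cv2.resize(s["img"][255:385,255:385,::-1],(400,400),interpolation=cv2.INTER_CUBIC)
cv2.imwrite("pics/c1.png",np.clip(np.hstack([a,b])*1.6+15,0,255).astype(np.uint8))
E
```

```text
ball [0.4976 0.1846 0.085 ] bolt [0.5535 0.068  0.106 ] 0.12926481807592932 115.64558761261459
180 [(246, np.int64(179)), (247, np.int64(241)), (248, np.int64(239)), (249, np.int64(239)), (250, np.int64(239)), (251, np.int64(239)), (252, np.int64(240)), (253, np.int64(241)), (254, np.int64(147)), (255, np.int64(175)), (256, np.int64(189)), (257, np.int64(206)), (258, np.int64(216)), (259, np.int64(215)), (260, np.int64(212)), (261, np.int64(187)), (262, np.int64(169)), (263, np.int64(145)), (264, np.int64(74)), (265, np.int64(69)), (266, np.int64(170)), (267, np.int64(248)), (268, np.int64(240)), (269, np.int64(239)), (270, np.int64(239)), (271, np.int64(239)), (272, np.int64(239)), (273, np.int64(239)), (274, np.int64(239)), (275, np.int64(239)), (276, np.int64(239)), (277, np.int64(239))]
200 [(246, np.int64(244)), (247, np.int64(240)), (248, np.int64(239)), (249, np.int64(239)), (250, np.int64(239)), (251, np.int64(239)), (252, np.int64(239)), (253, np.int64(239)), (254, np.int64(239)), (255, np.int64(240)), (256, np.int64(201)), (257, np.int64(177)), (258, np.int64(195)), (259, n
[... 2567 characters left out ...]
nt64(239)), (248, np.int64(239)), (249, np.int64(239)), (250, np.int64(239)), (251, np.int64(239)), (252, np.int64(238)), (253, np.int64(239)), (254, np.int64(239)), (255, np.int64(239)), (256, np.int64(239)), (257, np.int64(239)), (258, np.int64(239)), (259, np.int64(241)), (260, np.int64(244)), (261, np.int64(152)), (262, np.int64(175)), (263, np.int64(199)), (264, np.int64(210)), (265, np.int64(206)), (266, np.int64(193)), (267, np.int64(177)), (268, np.int64(162)), (269, np.int64(110)), (270, np.int64(65)), (271, np.int64(76)), (272, np.int64(64)), (273, np.int64(123)), (274, np.int64(252)), (275, np.int64(245)), (276, np.int64(241)), (277, np.int64(239))]
tcp in side [331.0693 190.6936]
```

View pics/c1.png

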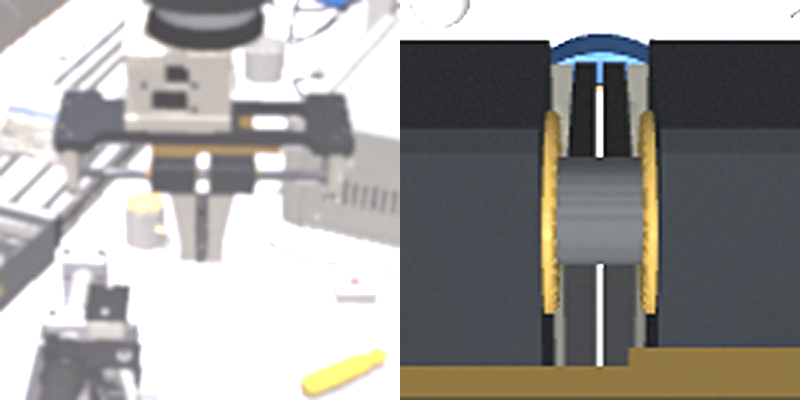

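The closed fingers taper: about 30 mm over their backs at the tips and about 42 mm at the root. At contact height the back should be about 17 mm from centre, which leaves about 27 mm of clearance. I'll go down beside the lever and then approach slowly.

Request:
jog_arm([
  {"offset": [-2, 0, 40], "roll": 0, "hand": 0},
  {"offset": [-2, 0, 80], "roll": 0, "hand": 0},
  {"offset": [-2, 0, 120], "roll": 0, "hand": 0},
  {"offset": [-2, 0, 150], "roll": 0, "hand": 0},
  {"offset": [-2, 0, 175], "roll": 0, "hand": 0},
  {"offset": [-2, 0, 189], "roll": 0, "hand": 0},
  {"offset": [-2, 0, 189], "roll": 0, "hand": 0},
  {"offset": [-2, 0, 189], "roll": 0, "hand": 0},
  {"offset": [-2, -5, 189], "roll": 0, "hand": 0},
  {"offset": [-2, -10, 189], "roll": 0, "hand": 0},
  {"offset": [-2, -15, 189], "roll": 0, "hand": 0},
  {"offset": [-2, -18, 189], "roll": 0, "hand": 0},
  {"offset": [-2, -18, 189], "roll": 0, "hand": 0},
  {"offset": [-2, -18, 189], "roll": 0, "hand": 0},
])

```text
clock: 4.42
tool_pos: [0.4782, 0.1415, 0.0787]
orientation: [-180.0, 0.0, -70.0]
force: [-0.0, -0.5, -0.4]
opening: 0.0003
```

```bash
python3 - <<'E'
from plant import ctrl,cams
import cv2,pickle
o=ctrl.get_obs();s=cams.snapshot("wrist");print(o["clock"],o["tool_pos"],o["orientation"],o["force"])
pickle.dump((o,s),open("w2.pkl","wb"));cv2.imwrite("pics/w2.png",s["img"][:,:,::-1])
E
```

```text
4.4167 [0.47816427 0.14146491 0.07873969] [-1.79986449e+02  5.91950475e-03 -7.00153842e+01] [-0.02121958 -0.47449795 -0.35426887]
```

View pics/w2.png

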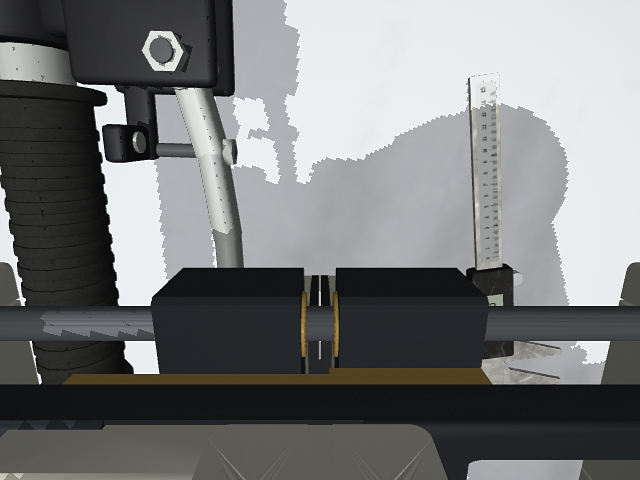

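The fingers hang beside the lever without touching: the lever is at u≈217–243 at v≈255, and the bolt is at (163,50). I'll approach to find contact by force.

Request:
jog_arm([
  {"offset": [0, -3, 0], "roll": 0, "hand": 0},
  {"offset": [0, -6, 0], "roll": 0, "hand": 0},
  {"offset": [0, -8, 0], "roll": 0, "hand": 0},
  {"offset": [0, -9, 0], "roll": 0, "hand": 0},
  {"offset": [0, -9, 0], "roll": 0, "hand": 0},
  {"offset": [0, -9, 0], "roll": 0, "hand": 0},
])

```text
clock: 4.97
tool_pos: [0.4864, 0.1444, 0.0785]
orientation: [180.0, -0.0, -70.0]
force: [-0.2, -0.8, 0.2]
opening: 0.0005
```

Request:
jog_arm([
  {"offset": [0, -1, 0], "roll": 0.01, "hand": 0},
  {"offset": [-0.5, -2, 0], "roll": 0.02, "hand": 0},
  {"offset": [-1, -3, 0], "roll": 0.03, "hand": 0},
  {"offset": [-1, -3, 0], "roll": 0.03, "hand": 0},
  {"offset": [-1, -3, 0], "roll": 0.03, "hand": 0},
])

```text
clock: 5.38
tool_pos: [0.4889, 0.1465, 0.0786]
orientation: [180.0, 0.0, -71.7]
force: [-0.1, 0.1, 0.3]
opening: 0.0005
```

Request:
jog_arm([
  {"offset": [0, -1, 0], "roll": 0.01, "hand": 0},
  {"offset": [-0.5, -2, 0], "roll": 0.02, "hand": 0},
  {"offset": [-1, -3, 0], "roll": 0.03, "hand": 0},
  {"offset": [-1, -3, 0], "roll": 0.03, "hand": 0},
  {"offset": [-1, -3, 0], "roll": 0.03, "hand": 0},
])

```text
clock: 5.8
tool_pos: [0.4912, 0.1481, 0.0784]
orientation: [180.0, -0.0, -73.5]
force: [-1.9, -0.6, 0.8]
opening: 0.0003
```

Contact shows at about 1.9 N. I'll press on.

Request:
jog_arm([
  {"offset": [-0.5, -2, 0], "roll": 0.015, "hand": 0},
  {"offset": [-1, -4, 0], "roll": 0.03, "hand": 0},
  {"offset": [-1.5, -6, 0], "roll": 0.05, "hand": 0},
  {"offset": [-2, -8, 0], "roll": 0.065, "hand": 0},
  {"offset": [-2.5, -10, 0], "roll": 0.08, "hand": 0},
  {"offset": [-2.5, -10, 0], "roll": 0.08, "hand": 0},
  {"offset": [-2.5, -10, 0], "roll": 0.08, "hand": 0},
])

```text
clock: 6.38
tool_pos: [0.5002, 0.1536, 0.0784]
orientation: [180.0, -0.0, -78.0]
force: [-3.5, -0.2, 1.0]
opening: 0.0004
```

Request:
jog_arm([
  {"offset": [-0.5, -2, 0], "roll": 0.02, "hand": 0},
  {"offset": [-1, -4, 0], "roll": 0.04, "hand": 0},
  {"offset": [-1.5, -6, 0], "roll": 0.06, "hand": 0},
  {"offset": [-1.5, -6, 0], "roll": 0.06, "hand": 0},
  {"offset": [-1.5, -6, 0], "roll": 0.06, "hand": 0},
])

```text
clock: 6.8
tool_pos: [0.5057, 0.1566, 0.0784]
orientation: [180.0, 0.0, -81.5]
force: [-5.0, 2.0, 0.8]
opening: 0.0002
```

Request:
jog_arm([
  {"offset": [-0.5, -1, 0], "roll": 0.01, "hand": 0},
  {"offset": [-1, -2, 0], "roll": 0.02, "hand": 0},
  {"offset": [-1, -2, 0], "roll": 0.02, "hand": 0},
  {"offset": [-1, -2, 0], "roll": 0.02, "hand": 0},
])

```text
clock: 7.13
tool_pos: [0.5073, 0.1576, 0.0784]
orientation: [180.0, 0.0, -82.7]
force: [-4.8, 0.2, 0.8]
opening: 0.0006
```

Request:
jog_arm([
  {"offset": [0, -1, 0], "roll": 0, "hand": 0},
  {"offset": [0, -1, 0], "roll": 0, "hand": 0},
  {"offset": [0, -1, 0], "roll": 0, "hand": 0},
])

```text
clock: 7.38
tool_pos: [0.5083, 0.1579, 0.0784]
orientation: [180.0, 0.0, -82.7]
force: [-4.8, 2.0, 0.4]
opening: 0.0003
```

Request:
jog_arm([
  {"offset": [0, -1, 0], "roll": 0, "hand": 0},
  {"offset": [0, -1, 0], "roll": 0, "hand": 0},
  {"offset": [0, -1, 0], "roll": 0, "hand": 0},
])

```text
clock: 7.63
tool_pos: [0.5093, 0.1581, 0.0784]
orientation: [180.0, 0.0, -82.7]
force: [-6.4, 3.0, 0.4]
opening: 0.0005
```

Request:
jog_arm([
  {"offset": [0, -1, 0], "roll": 0, "hand": 0},
  {"offset": [0, -1, 0], "roll": 0, "hand": 0},
  {"offset": [0, -1, 0], "roll": 0, "hand": 0},
])

```text
clock: 7.88
tool_pos: [0.5099, 0.1583, 0.0784]
orientation: [179.9, 0.0, -82.7]
force: [-8.7, 2.6, 1.7]
opening: 0.0003
```

Request:
jog_arm([
  {"offset": [0, -0.5, 0], "roll": 0, "hand": 0},
  {"offset": [0, -0.5, 0], "roll": 0, "hand": 0},
  {"offset": [0, -0.5, 0], "roll": 0, "hand": 0},
])

```text
clock: 8.13
tool_pos: [0.5101, 0.1583, 0.0783]
orientation: [179.9, 0.0, -82.7]
force: [-8.7, 3.4, 1.7]
opening: 0.0004
```

Request:
jog_arm([
  {"offset": [0, -0.7, 0], "roll": 0, "hand": 0},
  {"offset": [0, -0.7, 0], "roll": 0, "hand": 0},
  {"offset": [0, -0.7, 0], "roll": 0, "hand": 0},
])

```text
clock: 8.38
tool_pos: [0.5103, 0.1583, 0.0783]
orientation: [179.9, 0.0, -82.7]
force: [-12.0, 4.1, 5.5]
opening: 0.0004
```

Request:
jog_arm([
  {"offset": [0, -0.8, 0], "roll": 0, "hand": 0},
  {"offset": [0, -0.8, 0], "roll": 0, "hand": 0},
  {"offset": [0, -0.8, 0], "roll": 0, "hand": 0},
])

```text
clock: 8.63
tool_pos: [0.5105, 0.1583, 0.0782]
orientation: [179.8, 0.0, -82.7]
force: [-14.3, 6.3, 6.2]
opening: 0.0
```

```bash
python3 - <<'E'
from plant import ctrl,cams
import cv2,pickle
o=ctrl.get_obs();s=cams.snapshot("wrist");t=cams.snapshot("top");print(o["clock"],o["tool_pos"],o["orientation"],o["force"])
pickle.dump((o,s,t),open("w3.pkl","wb"));a=s["img"][:400,:500,::-1]
b=cv2.resize(t["img"][190:290,205:305,::-1],(300,300),interpolation=cv2.INTER_CUBIC)
c=cv2.copyMakeBorder(b,0,100,0,0,cv2.BORDER_CONSTANT)
import numpy as np;cv2.imwrite("pics/w3.png",np.hstack([a,c]))
E
```

```text
8.6333 [0.51048898 0.15832118 0.07821618] [ 1.79803702e+02  6.61857145e-03 -8.26687588e+01] [-14.31670227   6.28312146   6.21370615]
```

View pics/w3.png

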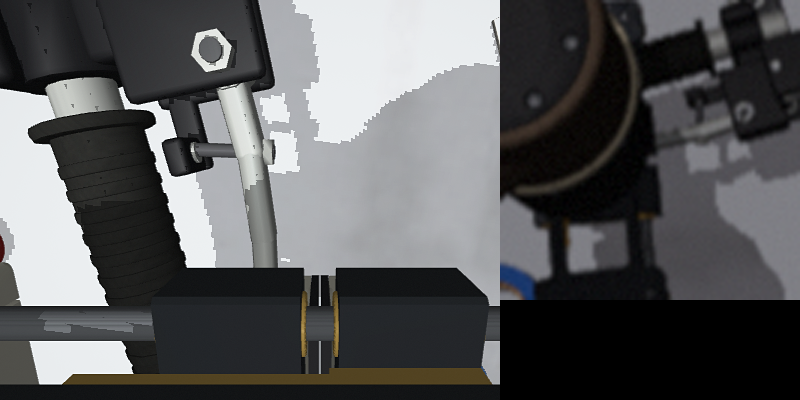

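The lever has swung in: the bolt is at (211,50) and the lever at about (265,265). I'll check the swing angle.

```bash
python3 - <<'E'
from h import *
from scipy.spatial.transform import Rotation as R
o2=pickle.load(open("w2.pkl","rb"));o3=pickle.load(open("w3.pkl","rb"))
A=[]
for (o,s),bolt in((o2,(163,50)),(o3[:2],(211,50))):
    T=np.eye(4);T[:3,:3]=R.from_euler("xyz",o["orientation"],degrees=True).as_matrix();T[:3,3]=o["tool_pos"];T=T@s["T_tool_cam"]
    B=onz(s,bolt,.106,T)
    g=s["img"].astype(int).sum(2)//3
    P=[]
    for v in(258,264):
        r=g[v,200:300];print(v,r.tolist()[::2])
    A.append((s,T,B));print(B)
pickle.dump(A,open("A.pkl","wb"))
E
```

```text
258 [179, 178, 178, 178, 178, 177, 177, 182, 150, 119, 125, 131, 137, 145, 141, 131, 121, 110, 89, 66, 63, 62, 181, 175, 177, 176, 177, 178, 178, 176, 175, 175, 176, 175, 175, 174, 173, 173, 172, 171, 170, 170, 169, 168, 167, 166, 166, 165, 164, 163]
264 [178, 179, 178, 178, 178, 178, 185, 243, 246, 113, 122, 128, 136, 143, 142, 133, 124, 115, 94, 70, 64, 60, 185, 176, 177, 176, 177, 176, 176, 176, 176, 176, 174, 174, 174, 173, 173, 172, 172, 171, 171, 171, 171, 171, 169, 169, 167, 166, 164, 164]
[0.55351414 0.06797124 0.106     ]
258 [239, 239, 239, 239, 239, 238, 239, 240, 172, 178, 178, 179, 179, 179, 178, 179, 178, 178, 179, 179, 179, 178, 178, 179, 179, 179, 180, 115, 122, 126, 132, 136, 141, 135, 126, 118, 100, 71, 61, 183, 183, 245, 245, 171, 173, 176, 178, 177, 178, 177]
264 [239, 239, 238, 239, 239, 239, 239, 241, 178, 179, 179, 178, 178, 179, 179, 179, 179, 179, 178, 178, 179, 178, 177, 178, 179, 180, 180, 100, 121, 125, 131, 136, 140, 137, 128, 120, 104, 77, 59, 187, 178, 178, 178, 177, 178, 178, 177, 178, 177, 178]
[0.55381126 0.06836681 0.106     ]
```

```bash
python3 - <<'E'
from h import *
A=pickle.load(open("A.pkl","rb"))
for (s,T,B),pts in zip(A,([(217,258),(218,264),(208,220),(243,258),(243.5,264)],[(253.5,258),(254,264),(276.5,258),(277,264)])):
    for p in pts:
        e=onz(s,p,.088,T)-B;print(p,np.hypot(*e[:2])*1e3,np.degrees(np.arctan2(e[1],e[0])))
E
```

```text
(217, 258) 70.60727540419406 114.8311296615262
(218, 264) 73.09300979230203 114.83333400448215
(208, 220) 55.28488368193835 113.76566854489862
(243, 258) 72.18232278700413 122.89844608724448
(243.5, 264) 74.61137662764592 122.51959748100009
(253.5, 258) 70.27714551080274 102.3085403371945
(254, 264) 72.74049273036961 102.2022951495506
(276.5, 258) 71.62251429197738 109.45621594741505
(277, 264) 74.0596561774351 109.14566000919396
```

The swing measures about 12.5–13.4° against 12.6°, and the force rises steeply to about 15 N, so the lever is on its stop. I'll release fully.

Request:
jog_arm([
  {"offset": [1, 6, 0], "roll": -0.04, "hand": 0},
  {"offset": [4, 14, 0], "roll": -0.1, "hand": 0},
  {"offset": [8, 24, 0], "roll": -0.16, "hand": 0},
  {"offset": [12.5, 34, 0], "roll": -0.22, "hand": 0},
  {"offset": [12.5, 34, 0], "roll": -0.22, "hand": 0},
  {"offset": [12.5, 34, 0], "roll": -0.22, "hand": 0},
  {"offset": [12.5, 34, 0], "roll": -0.22, "hand": 0},
  {"offset": [12.5, 34, 0], "roll": -0.22, "hand": 0},
  {"offset": [12.5, 34, 0], "roll": -0.22, "hand": 0},
  {"offset": [12.5, 34, 0], "roll": -0.22, "hand": 0},
  {"offset": [12.5, 34, 0], "roll": -0.22, "hand": 0},
  {"offset": [12.5, 34, 0], "roll": -0.22, "hand": 0},
  {"offset": [12.5, 34, 0], "roll": -0.22, "hand": 0},
  {"offset": [12.5, 34, 0], "roll": -0.22, "hand": 0},
  {"offset": [12.5, 34, 0], "roll": -0.22, "hand": 0},
  {"offset": [12.5, 34, 0], "roll": -0.22, "hand": 0},
])

```text
clock: 10.07
tool_pos: [0.4805, 0.1415, 0.0786]
orientation: [-180.0, 0.0, -70.0]
force: [-0.9, 0.5, 0.6]
opening: 0.0006
```

```bash
python3 - <<'E'
from plant import ctrl,cams
import cv2,pickle
o=ctrl.get_obs();s=cams.snapshot("wrist");print(o["clock"],o["tool_pos"],o["orientation"],o["force"])
cv2.imwrite("pics/w4.png",s["img"][:,:,::-1])
g=s["img"].astype(int).sum(2)//3
for v in(258,264):print(v,list(zip(range(200,260,2),g[v,200:260:2].tolist())))
E
```

```text
10.0667 [0.48053297 0.14145477 0.07857909] [-1.79997974e+02  3.61679362e-04 -7.00032894e+01] [-0.92848746  0.49450587  0.57992962]
258 [(200, 179), (202, 178), (204, 179), (206, 177), (208, 178), (210, 178), (212, 178), (214, 178), (216, 176), (218, 244), (220, 241), (222, 78), (224, 120), (226, 125), (228, 132), (230, 138), (232, 145), (234, 139), (236, 130), (238, 120), (240, 108), (242, 84), (244, 67), (246, 61), (248, 96), (250, 178), (252, 177), (254, 177), (256, 177), (258, 178)]
264 [(200, 178), (202, 178), (204, 179), (206, 178), (208, 178), (210, 179), (212, 178), (214, 177), (216, 246), (218, 239), (220, 240), (222, 145), (224, 117), (226, 124), (228, 130), (230, 136), (232, 143), (234, 140), (236, 132), (238, 122), (240, 113), (242, 90), (244, 67), (246, 64), (248, 74), (250, 179), (252, 178), (254, 176), (256, 176), (258, 177)]
```

View pics/w4.png

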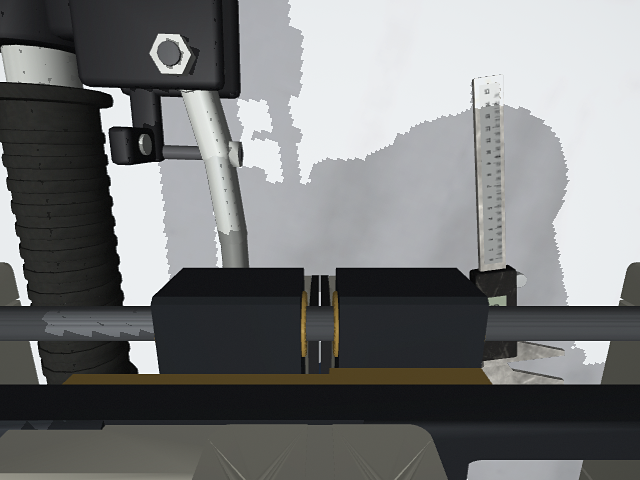

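The lever is fully out again, in the same place relative to the bolt as before, with no contact force. Second press now.

Request:
jog_arm([
  {"offset": [0, -4, 0], "roll": 0.01, "hand": 0},
  {"offset": [0, -8, 0], "roll": 0.02, "hand": 0},
  {"offset": [-0.5, -11, 0], "roll": 0.04, "hand": 0},
  {"offset": [-1, -14, 0], "roll": 0.06, "hand": 0},
  {"offset": [-1.5, -17, 0], "roll": 0.09, "hand": 0},
  {"offset": [-2, -20, 0], "roll": 0.12, "hand": 0},
  {"offset": [-3, -23, 0], "roll": 0.15, "hand": 0},
  {"offset": [-3.5, -26, 0], "roll": 0.18, "hand": 0},
  {"offset": [-4, -28, 0], "roll": 0.2, "hand": 0},
  {"offset": [-4.5, -30, 0], "roll": 0.22, "hand": 0},
  {"offset": [-4.5, -31, 0], "roll": 0.22, "hand": 0},
  {"offset": [-4.5, -32, 0], "roll": 0.22, "hand": 0},
  {"offset": [-4.5, -33, 0], "roll": 0.22, "hand": 0},
  {"offset": [-4.5, -33, 0], "roll": 0.22, "hand": 0},
  {"offset": [-4.5, -33, 0], "roll": 0.22, "hand": 0},
])

```text
clock: 11.37
tool_pos: [0.5094, 0.1565, 0.0782]
orientation: [179.9, -0.0, -82.6]
force: [-5.8, -0.4, 2.0]
opening: 0.0004
```

Request:
jog_arm([
  {"offset": [0, -1, 0], "roll": 0, "hand": 0},
  {"offset": [0, -2, 0], "roll": 0, "hand": 0},
  {"offset": [0, -2.5, 0], "roll": 0, "hand": 0},
  {"offset": [0, -2.5, 0], "roll": 0, "hand": 0},
  {"offset": [0, -2.5, 0], "roll": 0, "hand": 0},
  {"offset": [0, -2.5, 0], "roll": 0, "hand": 0},
])

```text
clock: 11.87
tool_pos: [0.5106, 0.1567, 0.0781]
orientation: [179.8, -0.0, -82.6]
force: [-10.9, 0.6, 5.3]
opening: 0.0004
```

Request:
jog_arm([
  {"offset": [0, -1, 0], "roll": 0, "hand": 0},
  {"offset": [0, -1, 0], "roll": 0, "hand": 0},
  {"offset": [0, -1, 0], "roll": 0, "hand": 0},
  {"offset": [0, -1, 0], "roll": 0, "hand": 0},
  {"offset": [0, -1, 0], "roll": 0, "hand": 0},
  {"offset": [0, -1, 0], "roll": 0, "hand": 0},
  {"offset": [0, -1, 0], "roll": 0, "hand": 0},
  {"offset": [0, -1, 0], "roll": 0, "hand": 0},
])

```text
clock: 12.53
tool_pos: [0.5108, 0.1567, 0.0781]
orientation: [179.7, -0.0, -82.6]
force: [-14.2, 1.6, 8.0]
opening: 0.0002
```

```bash
python3 - <<'E'
from plant import ctrl,cams
import cv2,numpy as np
o=ctrl.get_obs();s=cams.snapshot("wrist");t=cams.snapshot("side");print(o["clock"],o["tool_pos"],o["force"],o["moment"])
a=s["img"][:320,:400,::-1];b=cv2.resize(t["img"][160:320,220:420,::-1],(400,320),interpolation=cv2.INTER_CUBIC)
cv2.imwrite("pics/w5.png",np.hstack([a,b]))
g=s["img"].astype(int).sum(2)//3
print(list(zip(range(240,290,2),g[264,240:290:2].tolist())))
E
```

```text
12.5333 [0.51082394 0.15666394 0.07806844] [-14.15737436   1.64332989   8.04345417] [0.74637153 5.16315215 0.11892034]
[(240, 179), (242, 177), (244, 178), (246, 179), (248, 178), (250, 179), (252, 180), (254, 89), (256, 120), (258, 125), (260, 130), (262, 135), (264, 141), (266, 138), (268, 129), (270, 120), (272, 108), (274, 80), (276, 59), (278, 188), (280, 178), (282, 178), (284, 178), (286, 178), (288, 177)]
```

View pics/w5.png

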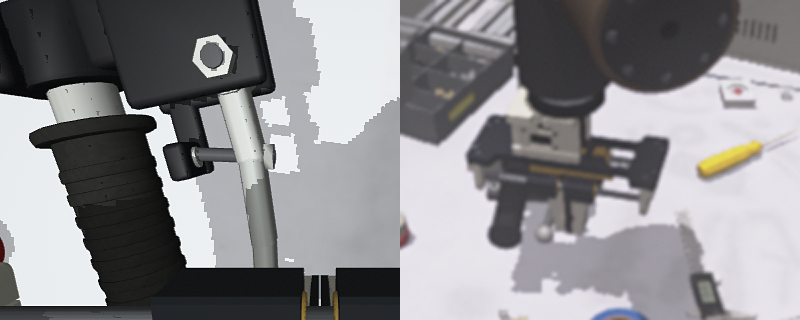

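The lever is again on its stop, with the same edges (254–277) as on the first press. The grip is clear of the lever and fingers, and the press is about 14 N and steady. Handing in.

```bash
python3 -c "
from plant import order;print(order.close_job())"
```

```text
the job is handed in; nothing more can be done
None
```

I stroked the lever once with the back of the closed fingers, let it spring fully out, pressed it in again and handed in while still holding it on its stop. The clock stood at 12.5 s.

- **First press:** the swing measured about 12.5–13.4° against the expected 12.6°. The force rose steeply to about 14 N along the press direction.
- **Release:** the wrist image showed the lever back at its starting place with the fingers clear.
- **Second press:** the lever's edges sat at the same pixels as on the first press, and the force was about 14 N along the press direction.
- **Upward force:** I also read about 8 N upward at the end. I put this down to the taper of the fingers, but did not check it.
- **Clearances:** the last pictures showed the lever and fingers clear of the grip. In the part of the bench I could see, none of the loose things had moved.

No check failed. The two measured points agreed between the cameras to within about 2 mm, except the ball end in the first side view, which was about 6 mm off the top view.

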